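# Let the cork out of the stopper dispenser with its rocker

### The arm

A 6-joint arm with a two-finger parallel gripper is mounted at the origin on a cart in front of the work surface, level with it; the furniture and walls round the work are solid. World frame = base frame: x ahead of the robot, y to its left, z up, the work surface at z = 0. Lengths are in mm, angles in degrees, forces in N, time in s.
With the tool pointing down it reaches from about 350 to 850 mm from the base axis. Payload 8.1 kg.
Tool frame: the origin (TCP) lies midway between the tips of the shut fingers; the grasp point (between the pads) lies 19 mm behind it; z points along the fingers, y is the line along which they close (so a half turn about z gives the same grasp; the last joint's range is limited). The gripper opens to 85 mm and grips with 20 to 120 N. Pads are 22 mm wide; open, the fingers measure 114 mm over their backs; the gripper's body (76 mm by 85 mm) begins 54 mm behind the grasp point. The pads swing forward as they close: fully open they stand 13 mm farther back than shut.
Start: joints at [66.784, 7.471, 85.268, -0, 87.261, -4.893], TCP at [188.604, 569.591, 231.292] pointing down, gripper open.
Joint ranges: [-169.43, 169.43], [-51.17, 129.36], [1.28, 143.12], [-76.62, 256.62], [0, 156.53], [-152.29, 152.29]. Speed limits (degrees/s): [136.94, 136.94, 159.86, 180, 180, 180].

### API

Orientations are given as [roll, pitch, yaw] about the fixed x, y, z axes, in that order (R = Rz(yaw) Ry(pitch) Rx(roll)).
In Python, from bench import r gives the robot as it stands.
- The arm moves only by the tool shift_gripper, called as a command line: name --argument value ..., lists and objects as JSON in quotes. Schema: {"type":"object","properties":{"rows":{"type":"array","items":{"type":"array","items":{"type":"array","items":{"type":"number"},"minItems":7,"maxItems":7},"minItems":1,"maxItems":8},"minItems":1,"maxItems":1},"force":{"type":"number"},"only":{"type":"string"},"quiet":{"type":"boolean"},"lines":{"type":"string"}},"required":["rows"],"additionalProperties":false}. rows is a list that holds a single list of rows (three levels of brackets), with 1 to 8 rows, each of 7 numbers: a rotation vector rx, ry, rz in fractions of the full range, 1 being 360 degrees, then dx, dy, dz in parts of the range, where 1.0 means 500 mm, then the finger opening in mm; each row is the pose to reach, as a shift and turn from the pose commanded when the call began, along the tool's axes at that moment; what a row does not reach only later rows make up. A row lasts 1/8 s, in which the tool goes at most 62.5 mm and 10.7 degrees, less where a joint would pass 70% of its speed; a pose out of reach is approached as far as the arm can. The fingers move at their own pace and stop on an object; force is the grip in N (left out, the last holds). Time passes only in rows, so rows that do not move let the fingers close. The tool returns the time, the measured TCP pose, the force, the opening and the grip force at its end. only (a regular expression) keeps the lines of the reply that match it, lines (a string "A,B") keeps lines A to B, and quiet returns only ok. Input that does not fit is refused with a message, and nothing moves.
- r.sense(): the state, without advancing time (a new reading comes with each control period).
- r.snapshot(name): name is "side" or "top"; returns a dict with "pixels" (420x560x3 uint8, blue, green, red), "fx", "fy", "cx", "cy" (pixels), "pose" (4x4, takes a point from camera to world coordinates). Camera axes: x right, y up, looking along -z (the intrinsics and any distortion apply to the point x, -y, -z); pixel columns grow to the right and rows downward; lengths in mm; the calibration is good to about 2 mm. A picture is of the moment at which its call begins. There is no depth.
- r.hand_in(): hands the job in; it is judged then, once.
The state is a dict: "time": time; "joint_pos": joint angles; "qd": joint speeds; "joint_efforts": joint torques, N m; "tool_pos": TCP position; "tcp_rot": TCP orientation; "ft_force": force on the tool from outside, world axes, zero at the start; "wrist_torque": the same for the moment, N m; "finger_gap": finger opening in mm; "grip_force": force on a finger pad.
Only numpy, scipy, OpenCV 4.12 (cv2) and the standard library are available. Lean on these libraries where they do the work, as an engineer would, in place of code of your own. Each camera call takes 0.05 s, during which the arm holds its last target. There are 200 camera calls.

### The job

The small wooden dispenser on the hob cover keeps two bottle stoppers on its sloping lanes, a cork and a ball, each behind its own gate. With the fingertips, press down the front paddle of the rocker over the cork's lane so that its gate lifts, keep it down until the cork has rolled into the tray at the front, then let the paddle come back up so that the gate shuts. Leave the ball stopper behind its closed gate, do not touch either stopper with the gripper, and do not shift the things standing around.

Things in the scene. Friction and masses are not known exactly. Their poses are not given: they have to be found in the camera images.
- dispenser: Fixed wooden two-lane dispenser, 316 x 130 mm, on the hob cover. Origin in its underside on its middle line; rear wall (90 mm high) at x +180 mm, tray front at x -136 mm; +x runs up the lanes, roughly away from the robot, +y to its left. Lanes 52 mm wide at y +31 (left) and -31 mm (right) slope 12 degrees down to the front. Rocker axle at x -10, z 68 mm.
- hob_cover: Fixed wooden board, 460 x 380 x 16 mm, lying on the hob; its top is 52 mm above the work surface. Origin in the middle of its underside.
- tray (a point): Middle of the floor of the open tray shared by both lanes at the dispenser's front, 8 mm above its underside; axes as the dispenser's. Inside 86 mm (x) by 114 mm (y), walls 28 mm above the floor.
- paddle_left (a point): Flat ribbed aluminium paddle, 38 (x) x 36 (y) x 6 mm, front end of the rocker over the left lane, above the tray. This point: mid top face, 92 mm above the dispenser's underside at rest; nothing above it. Pressed to the stop it sinks 35 mm and tilts 0.36 rad, front edge down, shifting under 5 mm along x. Moves from about 3 N, stop at about 7 N; springs back when released.
- paddle_right (a point): The same paddle on the rocker over the right lane, 62 mm beside the left one.
- lever_left (a joint): Angle (rad) of the left rocker: 0 at rest, gate shut; grows as the paddle is pressed, to 0.36 at the stop. The gate, a fork of three wires at its rear end 110 mm behind the axle (x +100 mm of the dispenser), rises about 11 mm per 0.1 rad from 4 mm above the lane; the cork passes under it above about 0.2 rad.
- lever_right (a joint): The same for the right rocker.
- cork: Wine cork, a plain cylinder 23 mm in diameter and 45 mm long, lying across one of the lanes (either one) just behind its gate. Origin at its centre, own y along its length (it rolls about y). Rolls into the tray by itself within about a second once its gate is up.
- ball_stopper: Ball of cork, 30 mm in diameter, behind the gate of the other lane. Origin at its centre.
- pepper_shaker: Small glass shaker with a grey lid, 36 mm in diameter, 66 mm high, standing on the hob cover to the left of the dispenser's tray. Bystander; origin in the middle of its underside.
- tumbler: Small glass tumbler, 45 mm in diameter, 62 mm high, standing on the hob cover to the right of the dispenser. Bystander; origin in the middle of its underside.
- espresso_cup: White espresso cup, 60 x 81 x 62 mm, on the draining board left of the hob cover. Bystander; origin in the middle of its underside.
- matchbox: Box of matches, 61 x 49 x 14 mm, lying on the draining board left of the hob cover. Bystander; origin in the middle of its underside.
- sugar_jar: Glass jar with a grey lid, 54 mm in diameter, 80 mm high, on the draining board left of the hob cover. Bystander; origin in the middle of its underside.
- white_mug: White mug, 79 x 99 x 92 mm, on the draining board at the far left. Bystander; origin in the middle of its underside.

How it is judged:
By the outcome, as a careful person would: the job done as asked, in the order asked, and still so for the second after the job is handed in, with the robot touching nothing.
It also fails if it takes over 29 s, if anything falls off the work surface, if the arm or the gripper's body presses on something with over 40 N, if the wrist force passes 120 N, or if a joint passes its speed limit or range.

## Working session

There is one attempt and no reset: what is moved stays moved. The work goes in short steps, Python scripts to look and compute and a tool call to move; the robot and the scene stay as the last step left them, time stands still between calls to the robot, and variables do not carry over. Pictures are saved under pics/ and viewed, at most 10 in all, crops included, and the job is handed in when it is done.

```bash
ls; mkdir -p pics
```

Run:
```python
from bench import r
import cv2
for n in("side","top"):
    s=r.snapshot(n); cv2.imwrite(f"pics/{n}0.png",s["pixels"]); print({k:v for k,v in s.items() if k!="pixels"})
print(r.sense())
```

```text
bench.py
pics
{'fx': 483.8416780341905, 'fy': 483.8416780341905, 'cx': 283.1199815337702, 'cy': 201.3609962878442, 'pose': array([[-9.44471747e-01,  1.66885750e-01, -2.83058768e-01,
         2.52732041e+02],
       [-3.28545652e-01, -4.94176728e-01,  8.04889506e-01,
         1.16715264e+03],
       [-5.55646681e-03,  8.53193125e-01,  5.21565545e-01,
         6.10511562e+02],
       [ 0.00000000e+00,  0.00000000e+00,  0.00000000e+00,
         1.00000000e+00]])}
{'fx': 403.81268252324685, 'fy': 403.81268252324685, 'cx': 280.4074211588495, 'cy': 201.4309037753662, 'pose': array([[ 2.50245745e-02,  9.79557841e-01, -1.99600118e-01,
         3.65427706e+02],
       [-9.99686093e-01,  2.42772190e-02, -6.19127345e-03,
         3.68693494e+02],
       [-1.21897468e-03,  1.99692396e-01,  9.79857878e-01,
         1.01671964e+03],
       [ 0.00000000e+00,  0.00000000e+00,  0.00000000e+00,
         1.00000000e+00]])}
{'time': 0.1, 'joint_pos': array([ 6.67856625e+01,  7.51159821e+00,  8.53222569e+01,  7.58521834e-04,
        8.72615611e+01, -4.89102697e+00]), 'qd': array([ 0.00285028, -0.02553375, -0.10808902,  0.00181424, -0.07592338,
        0.06903013]), 'joint_efforts': array([ 1.76002450e-03, -5.70941234e+01, -5.01946807e+01, -1.25904480e-04,
        7.84348988e-03, -1.94425587e-05]), 'tool_pos': array([188.38824703, 569.14392785, 230.34831303]), 'tcp_rot': array([-1.79904996e+02, -8.89010019e-03,  1.61676645e+02]), 'ft_force': array([ 0.19656222, -0.5245003 ,  0.95815864]), 'wrist_torque': array([-0.04494029,  0.00920592, -0.00401148]), 'grip_force': 0.0, 'finger_gap': 85.38384168828732}
```

View pics/side0.png

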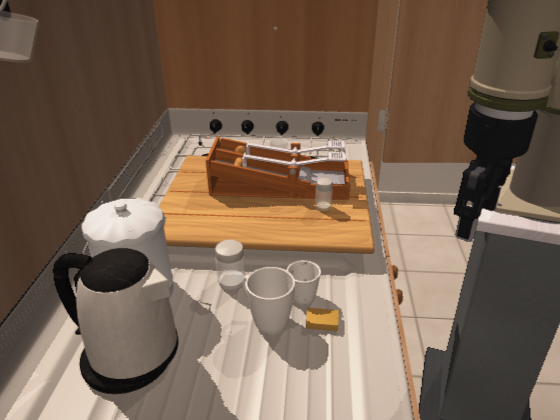

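View pics/top0.png

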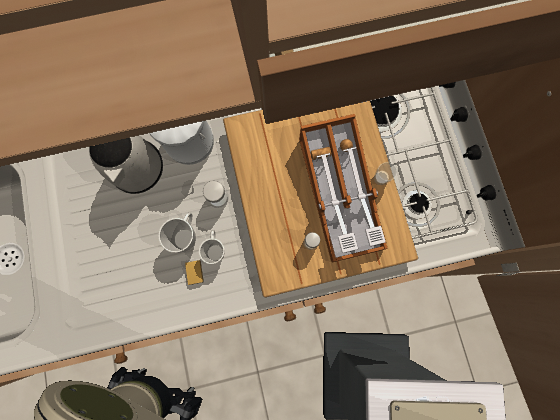

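The side view shows the dispenser around (280,170), with the pepper shaker at (324,192). In the top view the dispenser spans (303,125) to (385,255) with its paddles at (347,243) and (376,237). The cork is probably in the left lane at (320,153) and the ball in the right at (347,144). I'll enlarge to check.

Run:
```python
import cv2
a=cv2.imread("pics/top0.png")[105:275,280:420]; cv2.imwrite("pics/topc.png",cv2.resize(a,None,fx=3.5,fy=3.5,interpolation=3))
a=cv2.imread("pics/side0.png")[125:215,195:365]; cv2.imwrite("pics/sidec.png",cv2.resize(a,None,fx=4.5,fy=4.5,interpolation=3))
```

```text
(no output)
```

View pics/topc.png

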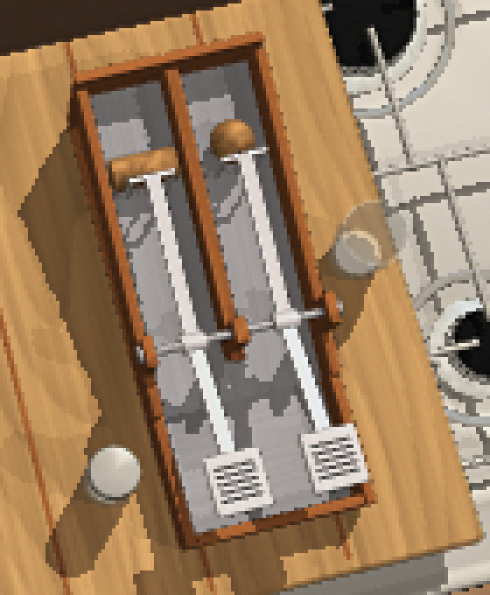

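View pics/sidec.png

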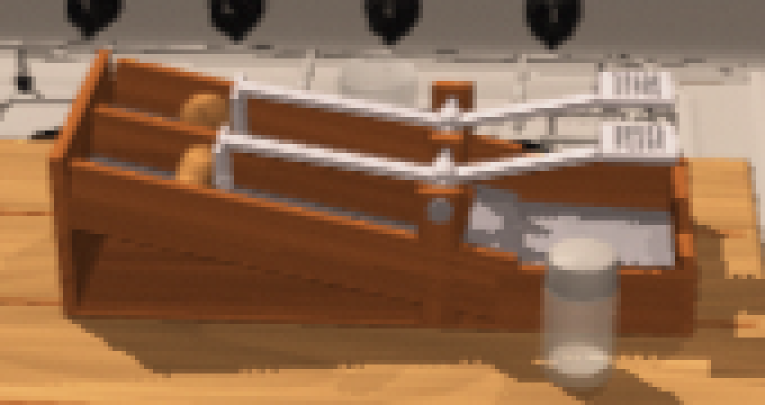

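The cork (a cylinder, crop (143,168)) is in the left lane and the ball is in the right. In the full top view the left paddle centre is at about (348,242.5) and the right at (375.5,235.5). In the side view they are at about (336.5,156) and (336,144).

Create h.py:
```python
import numpy as np
from bench import r
from scipy.spatial.transform import Rotation as R
def ray(s,u,v):
    d=s["pose"][:3,:3]@[(u-s["cx"])/s["fx"],-(v-s["cy"])/s["fy"],-1]
    return s["pose"][:3,3],d/np.linalg.norm(d)
def atz(s,u,v,z):
    o,d=ray(s,u,v); return o+d*(z-o[2])/d[2]
def tri(a,b):
    A=np.zeros((3,3));y=np.zeros(3)
    for o,d in(a,b):
        P=np.eye(3)-np.outer(d,d);A+=P;y+=P@o
    return np.linalg.solve(A,y)
```

Run:
```python
from h import *
np.set_printoptions(precision=1,suppress=True)
t=r.snapshot("top");s=r.snapshot("side")
for n,p,q in(("L",(348,242.5),(336.5,156)),("R",(375.5,235.5),(336,144))):
    print(n,atz(t,*p,144),atz(s,*q,144),tri(ray(t,*p),ray(s,*q)))
c=lambda x,y:(280+x/3.5,105+y/3.5)
for n,p,z in(("axleL",(140,354),120),("axleR",(337,311),120),("rearL",(80,88),142),("rearR",(262,40),142),("shaker top",(114,474),118),("frontL",(188,545),88),("frontR",(370,497),88)):
    print(n,atz(t,*c(*p),z))
S=r.sense();print(S["tool_pos"],R.from_euler("xyz",S["tcp_rot"],degrees=True).as_matrix())
```

```text
L [456.3 226.  144. ] [457.9 230.9 144. ] [457.8 225.8 141.5]
R [473.  166.3 144. ] [473.9 170.6 144. ] [474.1 165.9 141.8]
axleL [539.4 284.6 120. ]
axleR [571.1 156.8 120. ]
rearL [711.7 326.9 142. ]
rearR [748.1 207.4 142. ]
shaker top [461.7 300.5 118. ]
frontL [419.8 249.7  88. ]
frontR [454.  130.4  88. ]
[188.5 569.3 230.6] [[-0.9  0.3 -0. ]
 [ 0.3  0.9 -0. ]
 [ 0.  -0.  -1. ]]
```

The paddles come out 62.0 mm apart and 142–144 mm high, as they should. The left paddle centre is about (457,226), with the dispenser at a yaw of about 15.6°. Next I'll close the fingers and go above the left paddle, tool aligned.

Careful with the scale: shifts go in shares of 500 mm and turns go in shares of 360 degrees. That gives: -360 mm / 500 = -0.72, -324 mm / 500 = -0.648, -34 degrees / 360 = -0.0944.

shift_gripper --rows '[[[0, 0, -0.0056, -0.044, -0.03, 0.006, 40], [0, 0, -0.0194, -0.144, -0.098, 0.018, 0], [0, 0, -0.0333, -0.244, -0.166, 0.032, 0], [0, 0, -0.0444, -0.346, -0.234, 0.044, 0], [0, 0, -0.0583, -0.446, -0.302, 0.056, 0], [0, 0, -0.0722, -0.548, -0.37, 0.07, 0], [0, 0, -0.0861, -0.648, -0.438, 0.082, 0], [0, 0, -0.0944, -0.72, -0.488, 0.092, 0]]]' --force 30

```text
time: 1.2
tool_pos: [454.7, 222.5, 185.0]
tcp_rot: [-180.0, 0.0, -164.3]
ft_force: [0.7, 0.2, 0.9]
finger_gap: 0.1
grip_force: 0.0
```

shift_gripper --rows '[[[0, 0, 0, 0, 0, 0, 0], [0, 0, 0, 0, 0, 0, 0]]]'

```text
time: 1.45
tool_pos: [453.3, 225.0, 185.2]
tcp_rot: [180.0, -0.0, -164.4]
ft_force: [-0.4, 0.3, -0.1]
finger_gap: -0.2
grip_force: 0.0
```

Run:
```python
from h import *
import cv2
S=r.sense();print(S["tool_pos"],S["tcp_rot"],S["ft_force"],S["finger_gap"],R.from_euler("xyz",S["tcp_rot"],degrees=True).as_matrix().round(3))
t=r.snapshot("top")["pixels"][105:275,280:420];s=r.snapshot("side")["pixels"][100:230,195:365]
f=lambda a,k:cv2.resize(a,None,fx=k,fy=k,interpolation=3)
t=f(t,2.8);s=f(s,2.3)
im=np.zeros((480,790,3),np.uint8);im[:t.shape[0],:t.shape[1]]=t;im[:s.shape[0],395:395+s.shape[1]]=s[:,:395];cv2.imwrite("pics/c1.png",im)
```

```text
[453.34508142 225.04840549 185.20493865] [ 1.79972958e+02 -2.52196542e-02 -1.64393402e+02] [-0.44484675  0.2933689  -0.08240645] -0.1789794641250886 [[-0.963 -0.269 -0.001]
 [-0.269  0.963  0.   ]
 [ 0.     0.    -1.   ]]
```

View pics/c1.png

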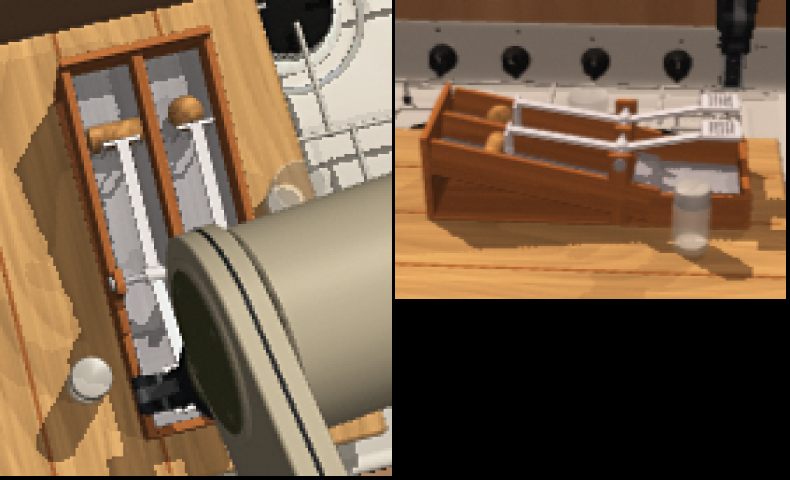

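The side view has the shut fingertips over the left paddle, at about (733,85) against the paddle centre at (722,130), perhaps a little forward. I'll shift 4 mm back up the lane and press.

Converted, 48 mm / 500 = 0.096, 42 mm / 500 = 0.084.

shift_gripper --rows '[[[0, 0, 0, -0.008, 0, 0.04, 0], [0, 0, 0, -0.008, 0, 0.07, 0], [0, 0, 0, -0.008, 0, 0.084, 0], [0, 0, 0, -0.008, 0, 0.096, 0]]]'

```text
time: 2.05
tool_pos: [457.0, 226.2, 137.3]
tcp_rot: [180.0, -0.0, -164.3]
ft_force: [-3.7, -0.1, 4.7]
finger_gap: -0.3
grip_force: 2.5
```

shift_gripper --rows '[[[0, 0, 0, 0, 0, 0.012, 0], [0, 0, 0, 0, 0, 0.024, 0], [0, 0, 0, 0, 0, 0.034, 0], [0, 0, 0, 0, 0, 0.034, 0]]]'

```text
time: 2.55
tool_pos: [457.1, 226.0, 120.3]
tcp_rot: [180.0, -0.0, -164.3]
ft_force: [-6.1, -0.4, 5.9]
finger_gap: -0.0
grip_force: 3.7
```

shift_gripper --rows '[[[0, 0, 0, 0, 0, 0.006, 0], [0, 0, 0, 0, 0, 0.006, 0]]]'

```text
time: 2.8
tool_pos: [457.2, 226.0, 117.6]
tcp_rot: [180.0, -0.0, -164.3]
ft_force: [-5.6, 0.1, 7.0]
finger_gap: 0.1
grip_force: 3.8
```

Run:
```python
from h import *
import cv2
S=r.sense();print(S["tool_pos"],S["ft_force"],S["time"])
s=r.snapshot("side")["pixels"][115:215,195:365]
cv2.imwrite("pics/c2.png",cv2.resize(s,None,fx=4.5,fy=4.5,interpolation=3))
```

```text
[457.20933859 225.99746996 117.62993106] [-5.63549464  0.1073526   7.00619925] 2.8
```

View pics/c2.png

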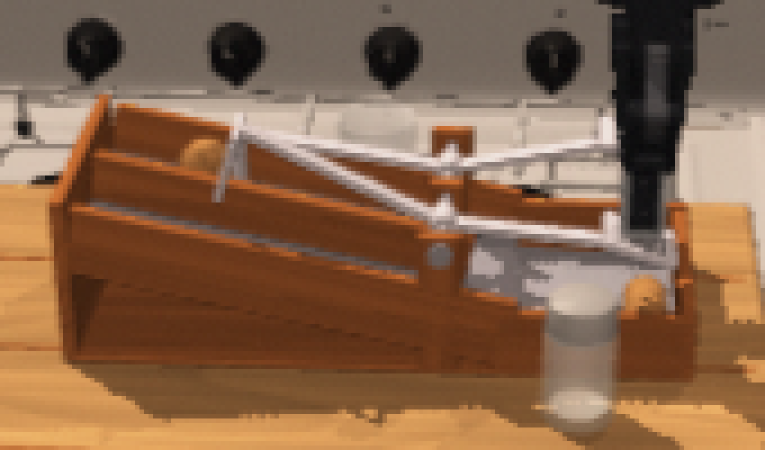

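The left gate is raised, with its wires at (225,170). The cork is already in the tray at (645,293), and the ball is still behind its shut gate at (203,155). I'll hold briefly, then raise slowly.

Converted, -45 mm / 500 = -0.09, -30 mm / 500 = -0.06.

shift_gripper --rows '[[[0, 0, 0, 0, 0, 0, 0], [0, 0, 0, 0, 0, 0, 0], [0, 0, 0, 0, 0, -0.01, 0], [0, 0, 0, 0, 0, -0.022, 0], [0, 0, 0, 0, 0, -0.034, 0], [0, 0, 0, 0, 0, -0.046, 0], [0, 0, 0, 0, 0, -0.06, 0], [0, 0, 0, 0, 0, -0.09, 0]]]'

```text
time: 3.85
tool_pos: [456.5, 225.4, 161.8]
tcp_rot: [-180.0, -0.2, -164.3]
ft_force: [0.3, -0.2, -1.0]
finger_gap: 0.1
grip_force: 0.0
```

shift_gripper --rows '[[[0, 0, 0, 0.04, 0, -0.06, 0], [0, 0, 0, 0.14, 0.02, -0.1, 0], [0, 0, 0, 0.22, 0.06, -0.12, 0], [0, 0, 0, 0.22, 0.12, -0.12, 0], [0, 0, 0, 0.22, 0.22, -0.12, 0], [0, 0, 0, 0.22, 0.32, -0.12, 0], [0, 0, 0, 0.22, 0.4, -0.12, 0], [0, 0, 0, 0.22, 0.4, -0.12, 0]]]'

```text
time: 4.85
tool_pos: [296.3, 390.5, 222.4]
tcp_rot: [180.0, -0.0, -164.1]
ft_force: [-1.0, -1.1, -0.1]
finger_gap: 0.1
grip_force: 0.0
```

Run:
```python
from h import *
import cv2
S=r.sense();print(S["tool_pos"],S["ft_force"],S["time"])
t=r.snapshot("top")["pixels"][105:275,280:420];s=r.snapshot("side")["pixels"][100:230,195:365]
f=lambda a,k:cv2.resize(a,None,fx=k,fy=k,interpolation=3)
t=f(t,2.8);s=f(s,2.3)
im=np.zeros((480,790,3),np.uint8);im[:t.shape[0],:t.shape[1]]=t;im[:s.shape[0],395:395+s.shape[1]]=s[:,:395];cv2.imwrite("pics/c3.png",im)
```

```text
[296.29114183 390.46365042 222.44387252] [-0.96304598 -1.14431593 -0.08675858] 4.85
```

View pics/c3.png

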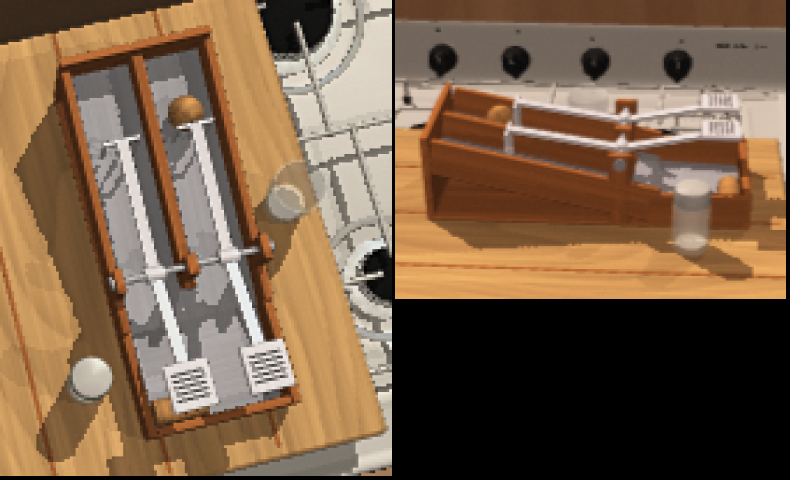

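The cork lies in the tray, at (165,408) in the top view. Both paddles are up and both gates shut, the ball is at (186,110) behind its gate, and the shaker and tumbler have not moved.

shift_gripper --rows '[[[0, 0, 0, 0, 0, 0, 0], [0, 0, 0, 0, 0, 0, 0]]]'

```text
time: 5.2
tool_pos: [298.0, 388.0, 222.5]
tcp_rot: [-180.0, 0.0, -164.4]
ft_force: [0.2, 0.2, 0.6]
finger_gap: -0.0
grip_force: 0.0
```

```bash
python3 -c "
from bench import r
print(r.hand_in())"
```

```text
the job is handed in; nothing more can be done
None
```

The cork rolled into the tray, its gate is shut again, the ball is still behind its closed gate, and the job was handed in at about 5.2 s with the arm clear of everything; no verdict came back.

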